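Knock the stuck strainer out of a tea flask

ROBOT

A 7-joint arm with a two-finger parallel gripper is mounted at the origin on a cart in front of the work surface, level with it; the furniture and walls round the work are solid. World frame = base frame: x ahead of the robot, y to its left, z up, the work surface at z = 0. Lengths are in m, angles in rad, forces in N, time in s.
With the tool pointing down it reaches from about 0.4 to 0.85 m from the base axis. Payload 10.4 kg.
Tool frame: the origin (TCP) lies between the finger pads; the fingertips stand 19 mm ahead of it and the grasp point (between the pads) is the TCP (r.tip_reach is the distance from the TCP to the fingertips, in m); z points along the fingers, y is the line along which they close (so a half turn about z gives the same grasp; the last joint's range is limited). The gripper opens to 87 mm and grips with 3 to 60 N. Pads are 19 mm wide; open, the fingers measure 117 mm over their backs; the gripper's body (75 mm by 190 mm) begins 51 mm behind the grasp point.
Start: joints at [1.128, 0.332, -0.065, 1.46, 0.022, 1.35, -0.088], TCP at [0.255, -0.571, 0.242] pointing down, gripper open.
Joint ranges: [-2.6, 2.6], [-0.5, 2.12], [-1.47, 1.34], [0.16, 2.42], [-1.27, 4.41], [0.06, 2.06], [-2.6, 2.6]. Speed limits (rad/s): [2.22, 2.22, 2.79, 2.79, 3.14, 3.14, 3.14].

INTERFACE

Orientations are given as a unit quaternion [w, x, y, z].
In Python, from plant import r gives the robot as it stands.
- The arm moves only by the tool apply_moves, never from a script. Its argument "series" is a list that holds one entry, the list of rows, each a list of 7 numbers: the closure in counts, from 0 (fully open) to 255 (shut), then the shift along the tool's x, y, z in m, then the turn, a rotation vector about the tool's x, y, z in rad. A call has 1 to 12 rows; each row is the pose to reach, as a shift and turn from the pose commanded when the call began, along the tool's axes at that moment; what a row does not reach only later rows make up. A row lasts 1/8 s, in which the tool goes at most 62.5 mm and 10.7 degrees, less where a joint would pass 70% of its speed; a pose out of reach is approached as far as the arm can. A call with a gripper value outside its range is refused whole. The fingers move at their own pace and stop on an object; "force" is the grip in N (left out, the last holds). Time passes only in rows, so rows that repeat a pose let the fingers close. It gives the time, the measured TCP pose, the force, the opening and the grip force at its end, in the units of the state.
- r.read_state(): the state, without advancing time (a new reading comes with each control period).
- r.get_image(name): name is "scene" or "top"; returns the picture (480x640x3 uint8, red, green, blue); there is no depth.
- r.calibration(name): a dict with "intrinsics" (3x3 intrinsics, pixels), "R" (3x3) and "t" (3): a world point X has camera coordinates R X + t. Camera axes: x right, y down, z forward; pixel columns grow to the right and rows downward; lengths in m; the calibration is good to about 2 mm. A picture is of the moment at which its call begins. calibration takes no time and is no camera call.
- r.hand_in(): hands the job in; it is judged then, once.
The state is a dict: "t": time; "joint_pos": joint angles; "qvel": joint speeds; "effort": joint torques, N m; "position": TCP position; "tool_rot": TCP orientation; "ft_force": force on the tool from outside, world axes, zero at the start; "torque": the same for the moment, N m; "opening": opening from 0.0 (shut) to 1.0 (fully open); "finger_force": force on a finger pad.
Only numpy, scipy, OpenCV 4.12 (cv2) and the standard library are available. Lean on these libraries where they do the work, as an engineer would, in place of code of your own. Each camera call takes 0.05 s, during which the arm holds its last target. There are 200 camera calls.

TASK

The strainer insert is stuck in the neck of the tea flask: pick the flask up, tip it mouth down over the knock box and give its rim brisk taps on the steel bar, as often as it takes, until the insert comes free and drops into the box. Do not touch the insert with the fingers and leave the things standing around alone. Then lay the empty flask down on its side on the worktop, clear of the box.

Things in the scene. Friction and masses are not known exactly. Their poses are not given: they have to be found in the camera images.
- flask: Square tea flask, 170 mm long, 60 x 60 mm, 0.3 kg: green body with black base (x -85 to +42), steel neck 49 x 49, then a steel lip 60 x 60, 10 long; mouth 39 x 39, so the lip's flat front is 10.5 wide all round. Starts lying on its side. Origin: middle of its underside as it lies; x along it towards the mouth (rim plane x +85), z up; its axis is at z +30.
- flask_rim (a point): Centre of the flask's mouth, in the plane of the rim; turns with the flask (x points out of the mouth).
- flask_mid (a point): On the flask's axis halfway along it, 85 mm behind the rim; 30 mm above the worktop when the flask lies on any of its four sides. The flask is gripped across its 60 mm width here.
- insert: Strainer insert, 70 mm, 0.1 kg: orange square collar 35 x 35 x 14 mm, tube behind. Rubber lips in the neck pinch the collar, its front 4 to 8 mm inside the rim. Tipping alone does not free it; a brisk tap of the tipped rim (0.3 m/s) slips it 3 to 6 mm, a slow one (0.1) under 1. With its front 7 mm beyond the rim it slides out at 45 deg tilt. Origin: centre of the collar's front; x as the flask's.
- knock_box: Black open knock box, 150 x 200 mm, walls 5 mm thick and 70 mm high, inner floor 9 mm above the worktop; stands fast. Origin: centre of its underside; x along its short side and the bar, y along its long side. The bar divides it into two open halves, each 140 x 90 mm; the insert may fall into either, and the box can be used from either side.
- knock_bar: Round steel bar, 10 mm diameter, across the middle of the knock box; fixed. Origin: centre of the bar, 76 mm above the worktop (its top at 81 mm); x along the bar. At its ends black blocks, 34 mm wide, rise to 82 mm; 142 mm of bar lie free between them.
- dot_mug: White dotted mug, 82 x 114 x 91 mm, bystander. Origin: centre of its underside, z up.
- spice_jar: Spice jar with red cap, 47 mm wide, 97 mm tall, bystander. Origin: centre of its underside.
- marg_tub: Spread tub with green lid, 96 x 137 x 53 mm, bystander. Origin: centre of its underside. (An open wall shelf hangs over the back right of the worktop, to the right of this tub: bring the arm from its start to the middle in front of it before reaching ahead.)
Things that resemble listed ones, but are neither listed nor needed, are in the scene too. What is shaped like the flask but orange is not meant.

How it is judged:
On the way, in this order (a step that is already met when the one before it is completed fails the run):
1. the flask is held tipped, mouth at least 25 degrees below level, above the knock box, with the insert still stuck in it (angle between flask's own x axis and vertical above 2 rad and height (world z) of flask_rim above 0.08 m and x of flask_rim in the frame of knock_box between -0.07 and 0.07 m and y of flask_rim in the frame of knock_box between -0.11 and 0.11 m and x of insert in the frame of flask_rim below 0.005 m), for 0.1 s.
2. the tipped flask's rim strikes the bar (more than 4 N) with the insert in the neck (angle between flask's own x axis and vertical above 1.9 rad and contact force between flask and knock_bar above 4 N and distance between flask_rim and knock_bar below 0.09 m and x of each of insert, insert in the frame of flask_rim below 0.03 m).
3. the insert is out of the flask and in the knock box (distance between insert and flask_rim above 0.03 m and x of insert in the frame of flask above 0.09 m and height (world z) of insert below 0.085 m and x of insert in the frame of knock_box between -0.07 and 0.07 m and y of insert in the frame of knock_box between -0.095 and 0.095 m), for 0.2 s.
At the end, for the whole second after the job is handed in: The insert lies inside the knock box at rest; the flask lies on one of its sides on the worktop (within about 6 degrees of level, its axis 20 to 40 mm above the worktop), at rest and not touching the box (height (world z) of insert below 0.085 m and linear speed of insert below 0.05 m/s and x of insert in the frame of knock_box between -0.07 and 0.07 m and y of insert in the frame of knock_box between -0.095 and 0.095 m and angle between flask's own x axis and vertical between 1.47 and 1.67 rad and height (world z) of flask_mid between 0.02 and 0.04 m and linear speed of flask below 0.02 m/s and contact force between flask and knock_box below 0.2 N).
It fails at once if the fingers touch the insert (more than 1 N) (contact force between the fingers and insert above 1 N).
It fails at once if the mug, spice jar or spread tub is pushed more than 30 mm (distance of any of dot_mug, spice_jar, marg_tub from where it was at the start of the episode above 0.03 m).
It also fails if it takes over 51 s, if anything falls off the work surface, if the arm or the gripper's body presses on something with over 40 N, if the wrist force passes 120 N, or if a joint passes its speed limit or range.

## Working session

There is one attempt and no reset: what is moved stays moved. The work goes in short steps, Python scripts to look and compute and a tool call to move; the robot and the scene stay as the last step left them, time stands still between calls to the robot, and variables do not carry over. Pictures are saved under pics/ and viewed, at most 13 in all, crops included, and the job is handed in when it is done.

Besides the shell and the picture viewer there is one more tool, called after "Request:" in YAML: its name, and indented under it one key for each argument. apply_moves: Moves the arm, as the interface text tells. Its arguments: {"type":"object","properties":{"series":{"type":"array","items":{"type":"array","items":{"type":"array","items":{"type":"number"}}}},"force":{"type":"number"}},"required":["series"]}

```bash
mkdir -p pics; python3 - <<'E'
from plant import r
import cv2
for n in("scene","top"):
    cv2.imwrite(f"pics/{n}0.png",r.get_image(n)[:,:,::-1]); c=r.calibration(n); print(n,c["intrinsics"],c["R"],c["t"])
s=r.read_state();print(s)
E
```

```text
scene [[454.96704806   0.         323.33722518]
 [  0.         454.96704806 239.40634968]
 [  0.           0.           1.        ]] [[-0.83195635 -0.55483579 -0.0024242 ]
 [-0.39149638  0.5901196  -0.70603785]
 [ 0.39316564 -0.5864436  -0.70816995]] [0.54830666 0.20684656 1.0360184 ]
top [[436.17008937   0.         323.29705675]
 [  0.         436.17008937 232.74878572]
 [  0.           0.           1.        ]] [[ 0.00297902 -0.99992368  0.01199005]
 [-0.993424   -0.00433156 -0.11441151]
 [ 0.11445472 -0.01157037 -0.99336108]] [0.12537356 0.5732306  1.03663167]
{'t': 0.1, 'joint_pos': array([ 1.12841049,  0.33282867, -0.06472441,  1.46085178,  0.02160351,
        1.34991062, -0.08852151]), 'qvel': array([ 0.00039218, -0.00229429,  0.00037764, -0.00193559, -0.00182146,
       -0.00113865, -0.00127754]), 'effort': array([ 9.74494469e-04, -6.24546146e+01,  2.47272535e-02, -3.90718138e+01,
       -6.13014470e-02,  3.65212793e-02,  6.48134346e-05]), 'position': array([ 0.25460529, -0.57043385,  0.24082372]), 'tool_rot': array([-6.30837298e-04,  9.78050791e-01,  2.08365606e-01, -1.62115094e-04]), 'ft_force': array([0.04358222, 0.3242685 , 0.29428149]), 'torque': array([ 0.0013044 , -0.0552239 , -0.00555202]), 'finger_force': 0.0, 'opening': 0.9979239651845109}
```

View pics/scene0.png

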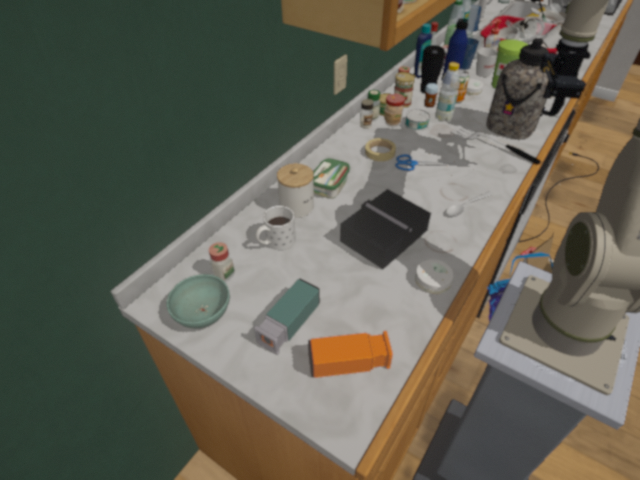

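View pics/top0.png

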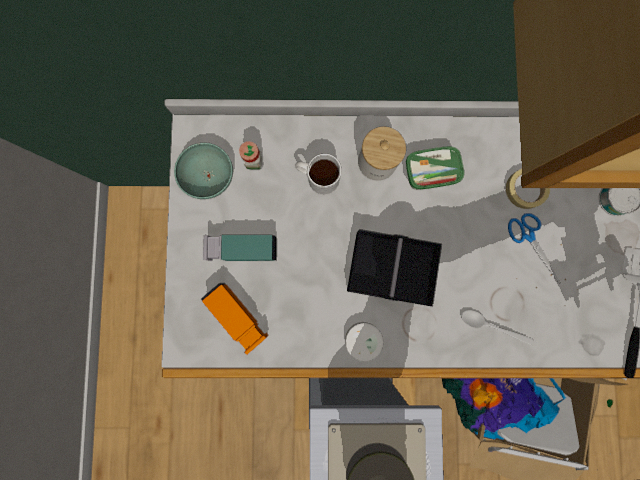

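Scene: green flask at top-picture (240,247), its steel mouth towards the left (204–220). The lookalike is the orange flask at (233,318), which I reject by its colour. The other green things are the bowl (204,170) and the tub lid (435,167). The box is at (395,268), with the bar running from (402,236) to (392,300). I check with a close crop and measure.

```bash
cat > h.py <<'E'
import numpy as np, cv2
from plant import r
def ray(n,uv,z):
    c=r.calibration(n);K,R,t=map(np.array,(c["intrinsics"],c["R"],c["t"]))
    o=-R.T@t; d=R.T@np.linalg.solve(K,[uv[0],uv[1],1]); return o+d*(z-o[2])/d[2]
def proj(n,X):
    c=r.calibration(n);p=np.array(c["R"])@np.array(X)+c["t"];p=np.array(c["intrinsics"])@p;return p[:2]/p[2]
E
python3 - <<'E'
from h import *
im=cv2.imread("pics/top0.png")
a=cv2.resize(im[215:280,190:290],None,fx=6,fy=6,interpolation=cv2.INTER_CUBIC)
b=cv2.resize(im[220:315,340:450],None,fx=6,fy=6,interpolation=cv2.INTER_CUBIC)
cv=np.zeros((600,800,3),np.uint8);cv2.imwrite("pics/a.png",a)
cv2.imwrite("pics/b.png",b)
hsv=cv2.cvtColor(im,cv2.COLOR_BGR2HSV)
m=cv2.inRange(hsv,(70,60,40),(100,255,200));m[:,:190]=0;m[:215]=0;m[285:]=0;m[:,300:]=0
c=max(cv2.findContours(m,0,2)[0],key=cv2.contourArea);R=cv2.minAreaRect(c);B=cv2.boxPoints(R);print(R)
print([ray("top",p,.06).round(4) for p in B])
m=cv2.inRange(hsv,(0,0,0),(180,255,50));q=np.zeros_like(m);q[220:315,340:450]=m[220:315,340:450]
c=max(cv2.findContours(q,0,2)[0],key=cv2.contourArea);R=cv2.minAreaRect(c);print(R);print([ray("top",p,.07).round(4) for p in cv2.boxPoints(R)])
for n,uv,z in(("mug",(323,172),.09),("jar",(249,150),.097),("tub",(435,167),.053),("jar2",(384,146),.12)):print(n,ray("top",uv,z).round(3))
E
```

```text
((246.5, 247.5), (25.0, 51.0), 90.0)
[array([0.5631, 0.3711, 0.06  ]), array([0.5636, 0.2499, 0.06  ]), array([0.5041, 0.249 , 0.06  ]), array([0.5037, 0.3693, 0.06  ])]
((394.2725524902344, 266.9613037109375), (86.4795913696289, 64.60275268554688), 9.659893989562988)
[array([0.4308, 0.0741, 0.07  ]), array([0.5804, 0.048 , 0.07  ]), array([ 0.5467, -0.1536,  0.07  ]), array([ 0.3979, -0.1241,  0.07  ])]
mug [0.71  0.129 0.09 ]
jar [0.76  0.303 0.097]
tub [ 0.734 -0.146  0.053]
jar2 [ 0.764 -0.011  0.12 ]
```

View pics/a.png

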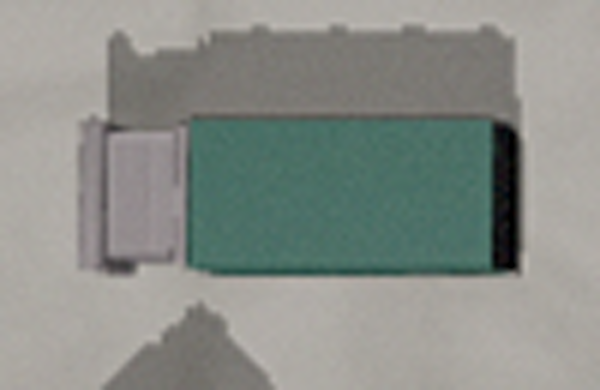

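View pics/b.png

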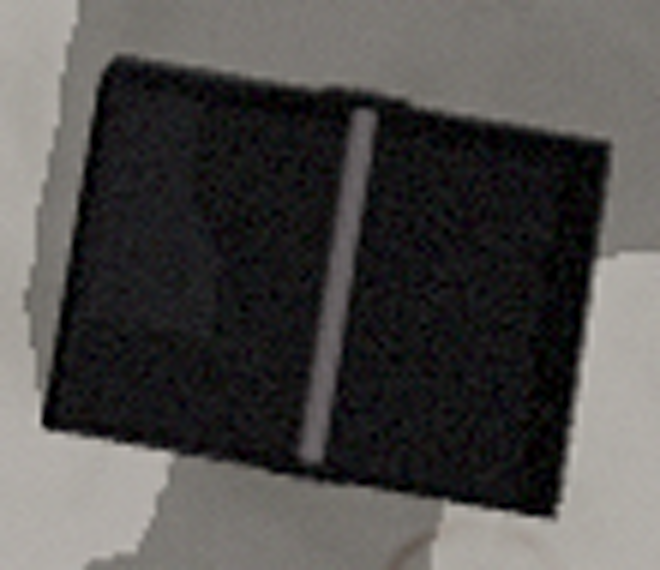

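The crop confirms the green flask, with lip edge at u≈203 and base at u≈276. That puts flask_mid at about (0.534, 0.328), mouth towards +y. The box centre is about (0.489, -0.039), yaw about -9.7°.

```bash
cat >> h.py <<'E'
from scipy.spatial.transform import Rotation as Ro
def cur():
    s=r.read_state();q=np.array(s["tool_rot"]);return np.array(s["position"]),Ro.from_quat(q[[1,2,3,0]]),s
def tool(yaw,th):  # tool x = mouth dir (horizontal yaw, dipped th), deg
    y,t=np.radians([yaw,th]);h=np.array([np.cos(y),np.sin(y),0]);k=np.array([0,0,1.])
    x=np.cos(t)*h-np.sin(t)*k; z=-np.sin(t)*h-np.cos(t)*k; return Ro.from_matrix(np.c_[x,np.cross(z,x),z])
def go(p,R,ref=None):
    P,Q,s=cur() if ref is None else (*ref,None); d=Q.inv().apply(np.array(p)-P);w=(Q.inv()*R).as_rotvec();print("shift",d.round(4),"turn",w.round(4));return d,w
BAR=np.array([.489,-.039,.076]);HY=80.3
def contact(th,face=.004,back=0,bar=BAR,off=0):
    R=tool(HY,th);a=R.apply([1,0,0]);n=R.apply([0,0,1])
    rim=bar-.005*a-face*(-n)-.030*n; return rim-.085*a-back*a,R
E
python3 - <<'E'
from h import *
print(ray("top",(396.5,267.5),.079),ray("top",(400.8,238.3),.079),ray("top",(392.2,296.7),.079))
go([.40,-.2,.25],tool(60,0));go([.45,.1,.25],tool(75,0));go([.534,.328,.15],tool(90,0));go([.534,.328,.03],tool(90,0))
print(contact(55)[0])
E
```

```text
[ 0.48675939 -0.04247355  0.079     ] [ 0.55506364 -0.05368321  0.079     ] [ 0.41950894 -0.03143684  0.079     ]
shift [ 0.2838 -0.279  -0.0088] turn [-1.300e-03 -4.000e-04 -6.274e-01]
shift [ 0.4517 -0.5326 -0.0085] turn [-1.200e-03 -5.000e-04 -8.892e-01]
shift [ 0.6213 -0.7064  0.0917] turn [-1.200e-03 -7.000e-04 -1.151e+00]
shift [ 0.6213 -0.7063  0.2117] turn [-1.200e-03 -7.000e-04 -1.151e+00]
[ 0.48389074 -0.0688904   0.16463667]
```

Request:
apply_moves:
  series:
    - [[0, 0.04, -0.04, 0, 0, 0, -0.1], [0, 0.08, -0.08, 0, 0, 0, -0.2], [0, 0.12, -0.12, 0, 0, 0, -0.3], [0, 0.16, -0.16, 0, 0, 0, -0.4], [0, 0.2, -0.2, 0, 0, 0, -0.5], [0, 0.24, -0.24, 0, 0, 0, -0.57], [0, 0.284, -0.279, 0, 0, 0, -0.63], [0, 0.31, -0.32, 0, 0, 0, -0.69], [0, 0.34, -0.37, 0, 0, 0, -0.75], [0, 0.38, -0.42, 0, 0, 0, -0.8], [0, 0.42, -0.48, 0, 0, 0, -0.85], [0, 0.45, -0.53, 0, 0, 0, -0.89]]

```text
t: 1.6
position: [0.4487, 0.0916, 0.2416]
tool_rot: [0.0, 0.793, 0.609, 0.0]
ft_force: [1.6, -0.2, 0.3]
opening: 1.001
finger_force: 0.0
```

```bash
sed -i 's/BAR=.*;HY/BAR=np.array([.4875,-.041,.076]);HY/' h.py; python3 - <<'E'
from h import *
print(cur()[2]["joint_pos"].round(3),cur()[0])
go([.534,.328,.15],tool(90,0));go([.534,.328,.03],tool(90,0))
E
```

```text
[ 4.960e-01 -1.000e-03 -7.830e-01  1.845e+00 -0.000e+00  1.297e+00
 -5.470e-01] [0.44868692 0.09162412 0.24155965]
shift [0.2504 0.0216 0.0915] turn [ 0.0005  0.0003 -0.26  ]
shift [0.2504 0.0216 0.2115] turn [ 0.0005  0.0003 -0.26  ]
```

Request:
apply_moves:
  series:
    - [[0, 0.06, 0.005, 0.02, 0, 0, -0.07], [0, 0.12, 0.01, 0.04, 0, 0, -0.14], [0, 0.18, 0.015, 0.07, 0, 0, -0.2], [0, 0.23, 0.02, 0.09, 0, 0, -0.26], [0, 0.25, 0.0216, 0.1, 0, 0, -0.26], [0, 0.25, 0.0216, 0.1, 0, 0, -0.26], [0, 0.25, 0.0216, 0.1, 0, 0, -0.26]]

```text
t: 2.48
position: [0.5343, 0.3247, 0.1418]
tool_rot: [0.0, 0.708, 0.706, -0.0]
ft_force: [0.3, -0.4, 0.8]
opening: 0.999
finger_force: 0.0
```

```bash
python3 - <<'E'
from h import *
print(cur()[2]["joint_pos"].round(3),cur()[0])
go([.534,.328,.03],tool(90,0))
cv2.imwrite("pics/t1.png",cv2.resize(r.get_image("top")[200:300,170:310,::-1],None,fx=5,fy=5))
E
```

```text
[ 0.015  0.549 -0.857  1.546  0.43   1.245 -0.911] [0.53434423 0.32470772 0.14184821]
shift [ 0.0034 -0.0004  0.1118] turn [ 0.0004  0.0007 -0.0019]
```

View pics/t1.png

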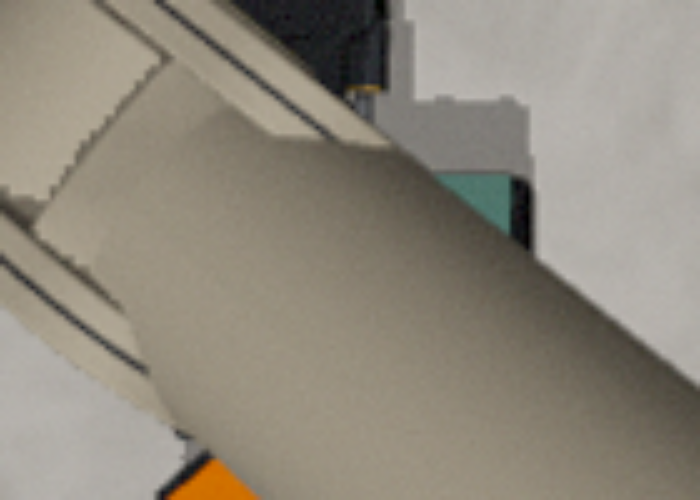

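The arm hides the flask, but the base edge still sits at u≈276 and the tool is aligned with it. I descend and grip.

Request:
apply_moves:
  series:
    - [[0, 0.0034, 0, 0.05, 0, 0, 0], [0, 0.0034, 0, 0.085, 0, 0, 0], [0, 0.0034, 0, 0.105, 0, 0, 0], [0, 0.0034, 0, 0.112, 0, 0, 0], [0, 0.0034, 0, 0.112, 0, 0, 0], [255, 0.0034, 0, 0.112, 0, 0, 0], [255, 0.0034, 0, 0.112, 0, 0, 0], [255, 0.0034, 0, 0.112, 0, 0, 0], [255, 0.0034, 0, 0.112, 0, 0, 0], [255, 0.0034, 0, 0.112, 0, 0, 0], [255, 0.0034, 0, 0.112, 0, 0, 0]]
  force: 60

```text
t: 3.9
position: [0.5343, 0.3292, 0.0298]
tool_rot: [0.0, 0.707, 0.707, 0.0]
ft_force: [-0.9, -0.5, 4.6]
opening: 0.688
finger_force: 60.0
```

```bash
python3 - <<'E'
from h import *
for th in(0,30,55): print(th,go(contact(th,back=.06)[0]+[0,0,.02],tool(HY,th)))
E
```

```text
shift [-0.5182 -0.0715 -0.0922] turn [ 3.000e-04 -1.000e-04  1.683e-01]
0 (array([-0.51815626, -0.07149115, -0.09224625]), array([ 3.43860821e-04, -1.12586139e-04,  1.68262513e-01]))
shift [-0.4855 -0.0659 -0.1638] turn [ 0.0444 -0.5225  0.1643]
30 (array([-0.48552153, -0.06592339, -0.16375825]), array([ 0.04438624, -0.52246402,  0.16430786]))
shift [-0.4341 -0.0572 -0.204 ] turn [ 0.0811 -0.9577  0.155 ]
55 (array([-0.4340896 , -0.05717312, -0.20402003]), array([ 0.08107191, -0.95770593,  0.15496367]))
```

Request:
apply_moves:
  series:
    - [[255, 0, 0, -0.03, 0, 0, 0], [255, 0, 0, -0.08, 0, 0, 0], [255, 0, 0, -0.13, 0, 0, 0], [255, 0, 0, -0.18, 0, 0, 0], [255, -0.05, -0.007, -0.22, 0.01, -0.1, 0.02], [255, -0.11, -0.014, -0.23, 0.02, -0.22, 0.04], [255, -0.17, -0.021, -0.23, 0.03, -0.34, 0.06], [255, -0.23, -0.028, -0.23, 0.04, -0.46, 0.08], [255, -0.28, -0.036, -0.23, 0.05, -0.58, 0.1], [255, -0.33, -0.043, -0.23, 0.06, -0.7, 0.12], [255, -0.38, -0.05, -0.23, 0.07, -0.82, 0.14], [255, -0.434, -0.057, -0.23, 0.08, -0.958, 0.155]]

```text
t: 5.4
position: [0.4765, -0.1059, 0.2592]
tool_rot: [0.299, 0.677, 0.572, -0.354]
ft_force: [0.6, -0.5, -4.8]
opening: 0.684
finger_force: 60.0
```

```bash
python3 - <<'E'
from h import *
P,Q,s=cur();print(s["joint_pos"].round(3),P,Q.as_matrix().round(3))
for b in(.06,.03): go(*contact(55,back=b))
E
```

```text
[ 0.153  0.337 -0.631  1.789  0.904  1.788 -0.824] [ 0.47648976 -0.10590603  0.25919754] [[ 0.096  0.986 -0.137]
 [ 0.563 -0.167 -0.809]
 [-0.821  0.001 -0.571]]
shift [ 0.0379 -0.0001  0.025 ] turn [0.0012 0.0032 0.0001]
shift [ 0.0679 -0.0001  0.0249] turn [0.0012 0.0032 0.0001]
```

Request:
apply_moves:
  series:
    - [[255, 0.02, 0, 0.015, 0, 0, 0], [255, 0.038, 0, 0.025, 0, 0.003, 0], [255, 0.058, 0, 0.025, 0, 0.003, 0], [255, 0.058, 0, 0.025, 0, 0.003, 0], [255, 0.058, 0, 0.025, 0, 0.003, 0]]

```text
t: 6.02
position: [0.4792, -0.0921, 0.198]
tool_rot: [0.297, 0.678, 0.573, -0.351]
ft_force: [-0.3, 0.3, -4.4]
opening: 0.689
finger_force: 60.0
```

```bash
python3 - <<'E'
from h import *
P,Q,s=cur();print(P)
go(*contact(55))
im=r.get_image("scene");rim=P+Q.apply([.085,0,0]);co=P+Q.apply([.085,0,.03]);b0=BAR
for n,p in(("rim",rim),("corner",co),("bar",b0+[0,0,.005])):print(n,p.round(4),proj("scene",p))
im=cv2.resize(im[150:300,300:500,::-1],None,fx=4,fy=4,interpolation=cv2.INTER_CUBIC)
cv2.imwrite("pics/s2.png",im)
E
```

```text
[ 0.47920132 -0.09205871  0.19804063]
shift [ 0.0396 -0.0004  0.0017] turn [ 0.0014 -0.003  -0.0003]
rim [ 0.4875 -0.0438  0.1286] [388.60354221 200.02348834]
corner [ 0.4834 -0.068   0.1113] [393.7012862  200.66834411]
bar [ 0.4875 -0.041   0.081 ] [386.2967298  214.49683399]
```

View pics/s2.png

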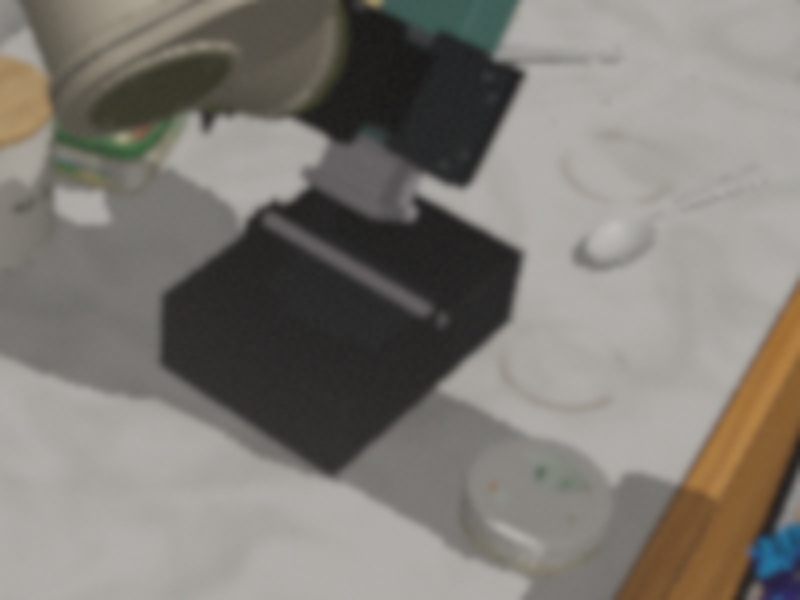

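The picture shows the flask tipped over the box, with its lip behind the bar (crop 370,200). It agrees with my prediction, so I touch slowly first.

Request:
apply_moves:
  series:
    - [[255, 0.012, 0, 0.0017, 0, 0, 0], [255, 0.024, 0, 0.0017, 0, 0, 0], [255, 0.032, 0, 0.0017, 0, 0, 0], [255, 0.034, 0, 0.0017, 0, 0, 0], [255, 0.036, 0, 0.0017, 0, 0, 0], [255, 0.038, 0, 0.0017, 0, 0, 0], [255, 0.04, 0, 0.0017, 0, 0, 0], [255, 0.04, 0, 0.0017, 0, 0, 0]]

```text
t: 7.08
position: [0.4826, -0.0713, 0.1647]
tool_rot: [0.298, 0.679, 0.572, -0.352]
ft_force: [-2.1, -2.0, 2.4]
opening: 0.688
finger_force: 60.0
```

Request:
apply_moves:
  series:
    - [[255, -0.03, 0, 0, 0, 0, 0], [255, -0.045, 0, 0, 0, 0, 0], [255, -0.045, 0, 0, 0, 0, 0], [255, 0.004, 0, 0, 0, 0, 0], [255, 0.001, 0, 0, 0, 0, 0]]

```text
t: 7.7
position: [0.4825, -0.0687, 0.161]
tool_rot: [0.297, 0.677, 0.574, -0.352]
ft_force: [0.1, 0.2, -4.3]
opening: 0.683
finger_force: 60.0
```

```bash
python3 - <<'E'
from h import *
P,Q,s=cur();print(P,s["ft_force"],s["torque"],s["qvel"].round(3))
go(*contact(55))
E
```

```text
[ 0.48248723 -0.06871498  0.16096388] [ 0.14699477  0.20594653 -4.26941167] [ 1.64788527 -0.3326618  -0.04013842] [ 0.051 -0.09   0.008  0.014 -0.028 -0.017  0.093]
shift [-0.0042  0.0003 -0.0003] turn [ 0.0012 -0.0024  0.0037]
```

Request:
apply_moves:
  series:
    - [[255, 0.0, 0, 0, 0, 0, 0], [255, 0.001, 0, 0, 0, 0, 0], [255, 0.002, 0, 0, 0, 0, 0], [255, 0.002, 0, 0, 0, 0, 0]]

```text
t: 8.2
position: [0.4828, -0.0693, 0.1616]
tool_rot: [0.297, 0.679, 0.572, -0.352]
ft_force: [0.8, 0.6, -3.7]
opening: 0.689
finger_force: 60.0
```

```bash
python3 - <<'E'
from h import *
P,Q,s=cur();print(P,s["ft_force"],s["torque"],s["qvel"].round(3))
go(*contact(55))
im=r.get_image("scene")
for n,p in(("rim",P+Q.apply([.085,0,0])),("base",P+Q.apply([-.085,0,0]))):print(n,p.round(4),proj("scene",p))
im=cv2.resize(im[110:260,310:510,::-1],None,fx=4,fy=4,interpolation=cv2.INTER_CUBIC)
cv2.imwrite("pics/s3.png",im)
E
```

```text
[ 0.48283856 -0.06929618  0.16164761] [ 0.80636534  0.55247945 -3.70222566] [ 1.66240698 -0.34072017 -0.01636952] [-0.001 -0.    -0.001  0.     0.001  0.002  0.002]
shift [-0.0034 -0.0002 -0.0004] turn [ 0.0007 -0.0028 -0.0006]
rim [ 0.4911 -0.0211  0.0922] [381.80793965 215.06691299]
base [ 0.4745 -0.1175  0.2311] [411.34400084 154.0926015 ]
```

View pics/s3.png

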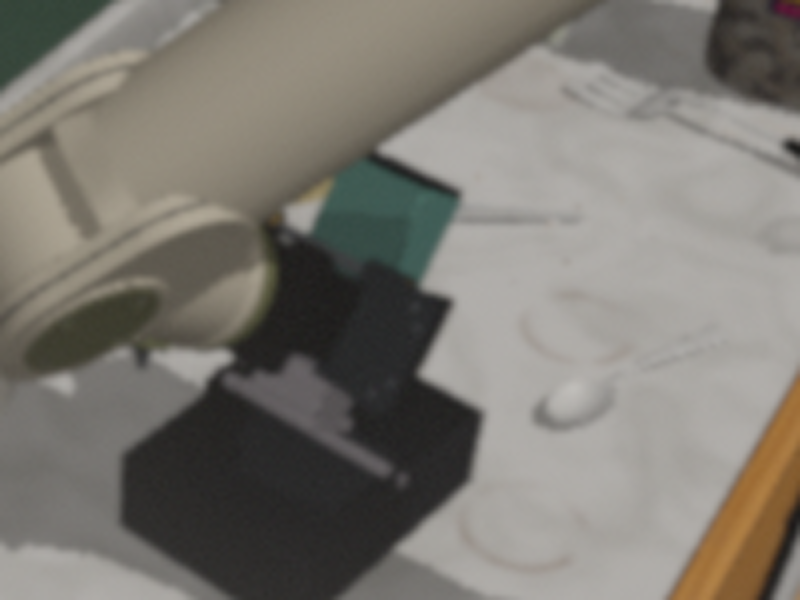

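Request:
apply_moves:
  series:
    - [[255, -0.03, 0, 0, 0, 0, 0], [255, -0.045, 0, 0, 0, 0, 0], [255, -0.045, 0, 0, 0, 0, 0], [255, 0.002, 0, 0, 0, 0, 0], [255, 0.001, 0, 0, 0, 0, 0], [255, -0.03, 0, 0, 0, 0, 0], [255, -0.045, 0, 0, 0, 0, 0], [255, -0.045, 0, 0, 0, 0, 0], [255, 0.003, 0, 0, 0, 0, 0], [255, 0.002, 0, 0, 0, 0, 0], [255, 0.002, 0, 0, 0, 0, 0]]

```text
t: 9.62
position: [0.4829, -0.0679, 0.1596]
tool_rot: [0.297, 0.678, 0.573, -0.352]
ft_force: [0.0, 0.3, -3.1]
opening: 0.682
finger_force: 59.9
```

```bash
python3 - <<'E'
from h import *
P,Q,s=cur();print(P,s["ft_force"],s["torque"],s["qvel"].round(3))
go(*contact(55))
E
```

```text
[ 0.48288626 -0.06791571  0.15964491] [ 0.04673474  0.25039604 -3.07219039] [ 1.6130376  -0.34945641  0.02786776] [ 0.01  -0.018  0.002 -0.003  0.    -0.    -0.001]
shift [-0.0058  0.     -0.0004] turn [ 0.0004 -0.0032  0.001 ]
```

Request:
apply_moves:
  series:
    - [[255, -0.03, 0, 0, 0, 0, 0], [255, -0.05, 0, 0, 0, 0, 0], [255, -0.06, 0, 0, 0, 0, 0], [255, -0.06, 0, 0, 0, 0, 0], [255, -0.06, 0, 0, 0, 0, 0]]

```text
t: 10.25
position: [0.4771, -0.1018, 0.2085]
tool_rot: [0.297, 0.678, 0.573, -0.352]
ft_force: [0.2, 0.5, -3.6]
opening: 0.686
finger_force: 59.9
```

```bash
python3 - <<'E'
from h import *
P,Q,s=cur();print(P,s["ft_force"],s["torque"])
go(*contact(55))
im=cv2.resize(r.get_image("scene")[110:270,310:460,::-1],None,fx=3.75,fy=3.75,interpolation=cv2.INTER_CUBIC)
t=r.get_image("top")[:,:,::-1]
h=cv2.cvtColor(t,cv2.COLOR_BGR2HSV);m=cv2.inRange(h,(3,120,60),(25,255,255))[225:310,340:450];print("orange px top",m.sum()//255)
cv2.imwrite("pics/s4.png",im)
E
```

```text
[ 0.47707774 -0.10176668  0.20845756] [ 0.1531314   0.48353599 -3.6143064 ] [ 1.63224436 -0.38527658  0.00461447]
shift [ 0.0539  0.0001 -0.0004] turn [ 0.0008 -0.0029  0.0005]
orange px top 187
```

View pics/s4.png

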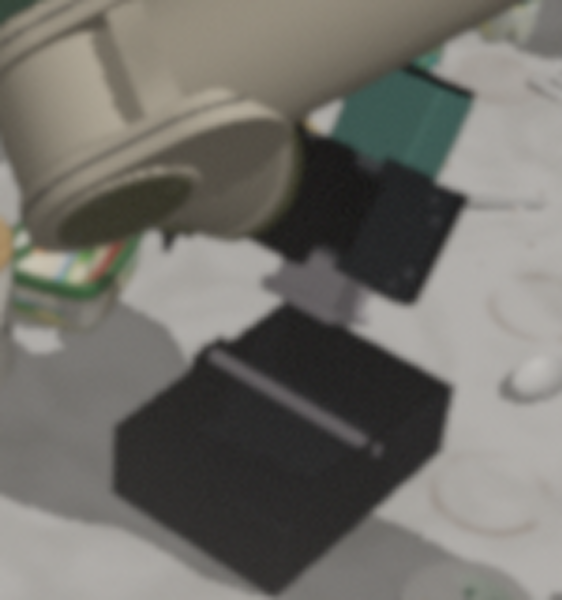

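```bash
python3 - <<'E'
from h import *
t=r.get_image("top")[:,:,::-1].copy()
h=cv2.cvtColor(t,cv2.COLOR_BGR2HSV);m=cv2.inRange(h,(3,120,60),(25,255,255));m[:225]=0;m[310:]=0;m[:,:340]=0;m[:,450:]=0
n,l,st,c=cv2.connectedComponentsWithStats(m)
for i in range(1,n):
  if st[i,4]>5:
    w=ray("top",c[i],.03);d=w[:2]-BAR[:2];a=np.radians(-9.7);print(st[i],w.round(3),"box",d@[np.cos(a),np.sin(a)],d@[-np.sin(a),np.cos(a)])
cv2.imwrite("pics/t5.png",cv2.resize(t[210:320,330:460],None,fx=5,fy=5,interpolation=cv2.INTER_CUBIC))
E
```

```text
[404 231   6  19  62] [ 0.556 -0.078  0.03 ] box 0.07407813559863256 -0.02457841734851223
[428 247   6   2   7] [ 0.538 -0.136  0.03 ] box 0.06607847641853934 -0.08527548704247033
[414 253   9  45 111] [ 0.467 -0.103  0.03 ] box -0.00999596687664187 -0.06496183763780045
```

View pics/t5.png

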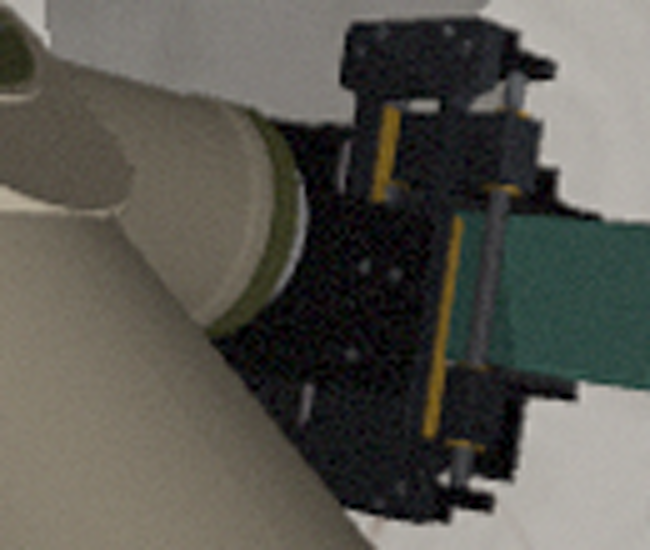

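```bash
python3 - <<'E'
from h import *
f=[]
for i in range(6):
    t=r.get_image("scene")[:,:,::-1].copy();f.append(r.read_state()["ft_force"])
print(np.mean(f,0),np.std(f,0))
h=cv2.cvtColor(t,cv2.COLOR_BGR2HSV);m=cv2.inRange(h,(2,80,40),(25,255,255));m[:140]=0;m[280:]=0;m[:,:330]=0;m[:,440:]=0
n,l,st,c=cv2.connectedComponentsWithStats(m)
for i in range(1,n): print(st[i],t[l==i].mean(0))
E
```

```text
[-1.41420263e-01  3.21106311e-03 -3.99118787e+00] [0.4458885  0.36612973 0.53716044]
[390 143   1   1   1] [38. 50. 56.]
[334 174   9  11  35] [ 75.48571429  91.42857143 122.8       ]
```

Request:
apply_moves:
  series:
    - [[255, -0.03, 0, 0, 0, 0, 0], [255, -0.03, 0, 0, 0, 0, 0], [255, 0.01, 0, 0, 0, 0, 0], [255, 0.063, 0, 0, 0, 0, 0], [255, 0.06, 0, 0, 0, 0, 0], [255, 0.01, 0, 0, 0, 0, 0], [255, -0.03, 0, 0, 0, 0, 0], [255, -0.03, 0, 0, 0, 0, 0], [255, 0.01, 0, 0, 0, 0, 0], [255, 0.064, 0, 0, 0, 0, 0], [255, 0.062, 0, 0, 0, 0, 0], [255, 0.062, 0, 0, 0, 0, 0]]

```text
t: 12.2
position: [0.4832, -0.0671, 0.1586]
tool_rot: [0.297, 0.678, 0.573, -0.352]
ft_force: [-0.2, 0.1, -3.1]
opening: 0.69
finger_force: 59.9
```

Request:
apply_moves:
  series:
    - [[255, -0.03, 0, 0, 0, 0, 0], [255, -0.06, 0, 0, 0, 0, 0], [255, -0.06, 0, 0, 0, 0, 0], [255, -0.06, 0, 0, 0, 0, 0]]

```text
t: 12.7
position: [0.4772, -0.1009, 0.2074]
tool_rot: [0.297, 0.679, 0.572, -0.351]
ft_force: [0.6, -0.8, -3.6]
opening: 0.683
finger_force: 59.9
```

```bash
cat > chk.py <<'E'
from h import *
f=[]
for i in range(8):
    t=r.get_image("scene")[:,:,::-1].copy();s=r.read_state();f.append(s["ft_force"])
print(s["t"],np.mean(f,0),np.std(f,0)/8**.5);go(*contact(55))
h=cv2.cvtColor(t,cv2.COLOR_BGR2HSV);m=cv2.inRange(h,(2,80,40),(25,255,255));m[:140]=0;m[280:]=0;m[:,:330]=0;m[:,440:]=0
n,l,st,c=cv2.connectedComponentsWithStats(m)
for i in range(1,n):
    if st[i,4]>4: print(st[i],t[l==i].mean(0))
cv2.imwrite("pics/last.png",cv2.resize(t[110:270,310:460],None,fx=3.75,fy=3.75,interpolation=cv2.INTER_CUBIC))
E
python3 chk.py
```

```text
13.1 [ 0.09040502  0.15160453 -3.3194403 ] [0.12013569 0.14437717 0.11740919]
shift [ 0.0521 -0.0001 -0.0004] turn [ 0.0008 -0.0027  0.0004]
[390 143   3   2   5] [ 69.2  93.8 103.4]
[334 175   8  10  34] [ 73.58823529  89.05882353 118.47058824]
[375 233   9  14  75] [ 42.32        63.37333333 103.28      ]
```

```bash
python3 - <<'E'
from h import *
for z in(.02,.04,.07):
    d=ray("scene",(379,240),z)[:2]-BAR[:2];a=np.radians(-9.7);print(z,d@[np.cos(a),np.sin(a)],d@[-np.sin(a),np.cos(a)])
E
```

```text
0.02 -0.010868354800184417 0.0361293756034288
0.04 -0.022056256269835775 0.05291012144919472
0.07 -0.03883810847431277 0.07808124021784356
```

View pics/last.png

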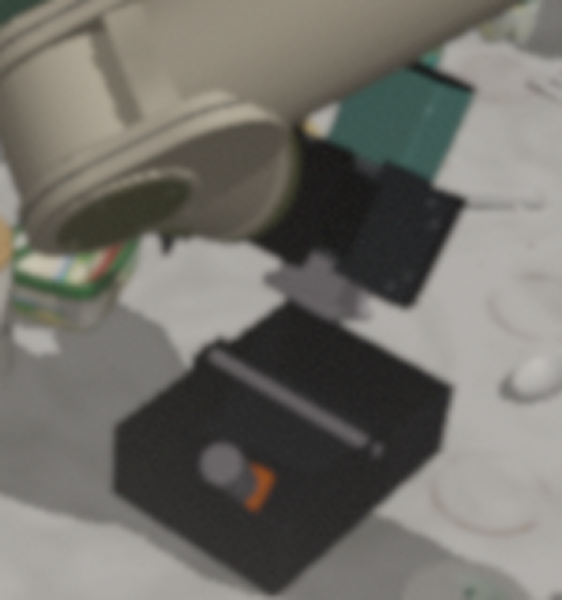

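```bash
python3 - <<'E'
from h import *
P,Q,s=cur()
for d in(0,4,8,12):
    R=tool(HY,55+d)
    # right-front edges of body (tool -y side faces robot?) 4 body edges, base to mid
    for sy in(-.03,.03):
        for sz in(-.03,.03):
            a,b=[proj("scene",P+R.apply([x,sy,sz])) for x in(-.085,-.04)]
            print(d,sy,sz,((a-[310,110])*3.75).round(),((b-[310,110])*3.75).round(),round((b-a)[0]/(b-a)[1],3))
go([.534,.30,.2],tool(85,10));go([.534,.328,.06],tool(90,0))
E
```

```text
0 -0.03 -0.03 [439.  96.] [407. 162.] -0.487
0 -0.03 0.03 [474. 111.] [442. 175.] -0.494
0 0.03 -0.03 [361.  61.] [331. 126.] -0.47
0 0.03 0.03 [398.  78.] [369. 140.] -0.478
4 -0.03 -0.03 [434.  98.] [404. 165.] -0.452
4 -0.03 0.03 [472. 107.] [442. 171.] -0.461
4 0.03 -0.03 [356.  63.] [328. 129.] -0.432
4 0.03 0.03 [396.  73.] [368. 136.] -0.442
8 -0.03 -0.03 [429. 100.] [400. 168.] -0.418
8 -0.03 0.03 [469. 103.] [442. 168.] -0.428
8 0.03 -0.03 [351.  65.] [324. 131.] -0.395
8 0.03 0.03 [393.  70.] [367. 133.] -0.406
12 -0.03 -0.03 [423. 103.] [397. 171.] -0.383
12 -0.03 0.03 [467. 100.] [441. 165.] -0.395
12 0.03 -0.03 [345.  68.] [321. 134.] -0.358
12 0.03 0.03 [390.  66.] [367. 130.] -0.37
shift [ 0.2387 -0.0114 -0.3268] turn [-0.0446  0.7823 -0.0703]
shift [ 0.369  -0.0161 -0.2687] turn [-0.0805  0.9549 -0.1554]
```

The insert lies in the near half of the box (crop 240,475). The flask turned about 4° in the grip, and I will compensate for that when laying it down.

Request:
apply_moves:
  series:
    - [[255, 0.02, 0, -0.05, 0, 0.08, 0], [255, 0.06, -0.003, -0.1, -0.005, 0.2, -0.01], [255, 0.095, -0.005, -0.15, -0.01, 0.32, -0.02], [255, 0.13, -0.007, -0.195, -0.02, 0.44, -0.035], [255, 0.165, -0.009, -0.24, -0.03, 0.56, -0.05], [255, 0.2, -0.01, -0.285, -0.04, 0.68, -0.06], [255, 0.2387, -0.0114, -0.327, -0.0446, 0.782, -0.07], [255, 0.28, -0.013, -0.31, -0.06, 0.87, -0.1], [255, 0.32, -0.014, -0.295, -0.07, 0.955, -0.13], [255, 0.345, -0.015, -0.285, -0.08, 0.955, -0.155], [255, 0.345, -0.015, -0.285, -0.08, 0.955, -0.155]]

```text
t: 14.48
position: [0.5341, 0.3267, 0.0876]
tool_rot: [0.0, 0.707, 0.707, -0.002]
ft_force: [-0.5, -0.1, -2.6]
opening: 0.683
finger_force: 59.9
```

```bash
python3 - <<'E'
from h import *
P,Q,s=cur();print(P,s["ft_force"],s["joint_pos"].round(2))
go([.534,.328,.034],tool(90,-4))
E
```

```text
[0.53412869 0.32674802 0.08761886] [-0.52851688 -0.13093843 -2.6499771 ] [ 0.04  0.64 -0.91  1.58  0.53  1.19 -0.98]
shift [0.0014 0.     0.0536] turn [-0.0031  0.073  -0.    ]
```

Lower it gently, release slowly, then back off.

Request:
apply_moves:
  series:
    - [[255, 0, 0, 0.02, 0, 0.073, 0], [255, 0, 0, 0.037, 0, 0.073, 0], [255, 0, 0, 0.046, 0, 0.073, 0], [255, 0, 0, 0.051, 0, 0.073, 0], [255, 0, 0, 0.054, 0, 0.073, 0], [255, 0, 0, 0.055, 0, 0.073, 0], [255, 0, 0, 0.055, 0, 0.073, 0]]

```text
t: 15.35
position: [0.5354, 0.3271, 0.0346]
tool_rot: [-0.026, 0.707, 0.706, 0.026]
ft_force: [0.4, -0.4, -3.5]
opening: 0.683
finger_force: 59.9
```

Request:
apply_moves:
  series:
    - [[0, 0, 0, 0, 0, 0, 0], [0, 0, 0, 0, 0, 0, 0], [0, 0, 0, 0, 0, 0, 0], [0, 0, 0, 0, 0, 0, 0], [0, 0, 0, -0.02, 0, 0, 0], [0, 0, 0, -0.05, 0, 0, 0], [0, 0, 0, -0.1, 0, 0, 0], [0, -0.02, 0, -0.15, 0, 0, 0], [0, -0.08, 0, -0.16, 0, 0, 0], [0, -0.14, 0, -0.16, 0, 0, 0], [0, -0.2, 0, -0.16, 0, 0, 0], [0, -0.2, 0, -0.16, 0, 0, 0]]

```text
t: 16.85
position: [0.5359, 0.1097, 0.1798]
tool_rot: [-0.024, 0.71, 0.703, 0.025]
ft_force: [0.2, 1.3, 0.0]
opening: 0.999
finger_force: 0.0
```

```bash
python3 - <<'E'
from h import *
a=cv2.resize(r.get_image("scene")[150:390,150:470,::-1],None,fx=1.25,fy=1.25);b=cv2.resize(r.get_image("top")[130:370,160:480,::-1],None,fx=1.25,fy=1.25)
cv2.imwrite("pics/f.png",np.hstack([a,b]));print(cur()[2]["t"])
E
```

```text
16.95
```

View pics/f.png

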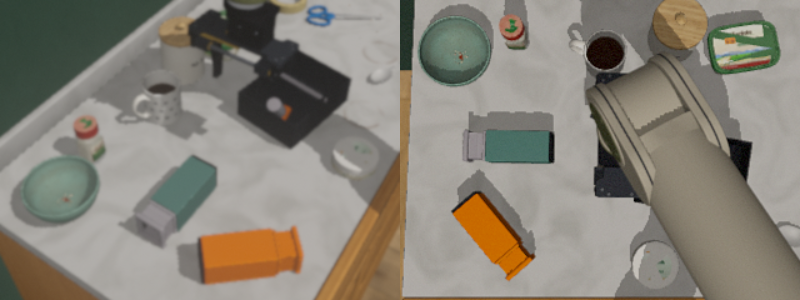

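The flask lies flat on its side at left (view 178,195), clear of the box. The insert is in the box (285,110), and the mug, jar and tub have not moved.

```bash
python3 -c "
from plant import r
print(r.hand_in())"
```

```text
the job is handed in; nothing more can be done
None
```

The job is handed in at about 17 s: the insert was knocked out into the box and the empty flask lies on its side on the worktop, clear of the box; the verdict was not shown.

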